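Open a board-test fixture and hold its gate wide

ROBOT

A 6-joint arm with a two-finger parallel gripper is mounted at the origin on the work surface. World frame = base frame: x ahead of the robot, y to its left, z up, the work surface at z = 0. Lengths are in m, angles in rad, forces in N, time in s.
With the tool pointing down it reaches from about 0.375 to 0.9 m from the base axis. Payload 3.1 kg.
Tool frame: the origin (TCP) lies at the very end of the fingers, on their centre line; the grasp point (between the pads) lies 19 mm behind it (manip.tcp_to_grasp is the distance from the TCP to the grasp point, in m); z points along the fingers, y is the line along which they close (so a half turn about z gives the same grasp; the last joint's range is limited). The gripper opens to 85 mm and grips with 20 to 120 N. Pads are 22 mm wide; open, the fingers measure 114 mm over their backs; the gripper's body (76 mm by 85 mm) begins 54 mm behind the grasp point. The pads swing forward as they close: fully open they stand 13 mm farther back than shut.
Start: joints at [1.169, 0.527, 1.433, -0, 1.181, -0.178], TCP at [0.139, 0.609, 0.231] pointing down, gripper open.
Joint ranges: [-3.08, 3.08], [-0.75, 2.2], [0.22, 2.44], [-1.43, 4.57], [0, 2.65], [-2.85, 2.85]. Speed limits (rad/s): [2.79, 2.79, 3.14, 3.14, 3.14, 3.14].

INTERFACE

Orientations are given as a unit quaternion [x, y, z, w].
In Python, from station import manip gives the robot as it stands. The module is installed in compiled form; this text tells all that it offers.
- The arm moves only by the tool step_arm, never from a script. Its argument "commands" is one flat list of numbers, 6 for each row, row after row: the shift along the tool's x, y, z in m, then the turn, a rotation vector about the tool's x, y, z in degrees. A call has exactly 10 rows; each row is the pose to reach, as a shift and turn from the pose commanded when the call began, along the tool's axes at that moment; what a row does not reach only later rows make up. A row lasts 1/10 s, in which the tool goes at most 50 mm and 8.59 degrees, less where a joint would pass 70% of its speed; a pose out of reach is approached as far as the arm can. A call with a gripper value outside its range is refused whole. "jaw" is the opening in per cent of the stroke, from 0 (shut) to 100 (fully open), set as the call begins (left out, the last holds). The fingers move at their own pace and stop on an object; "grip_force" is the grip in N (left out, the last holds). Time passes only in rows, so rows that repeat a pose let the fingers close, or fill a call up. It gives the time, the measured TCP pose, the force, the opening and the grip force at its end, in the units of the state.
- manip.sense(): the state, without advancing time (a new reading comes with each control period).
- manip.snapshot(name): name is "scene" or "side" or "wrist"; returns a dict with "pixels" (480x640x3 uint8, blue, green, red), "fx", "fy", "cx", "cy" (pixels), "R" (3x3) and "t" (3): a world point X has camera coordinates R X + t; the wrist camera has in their place "mount" (4x4, takes a point from camera to tool coordinates, whose origin is the TCP and whose axes are the flange's). Camera axes: x right, y down, z forward; pixel columns grow to the right and rows downward; lengths in m; the calibration is good to about 2 mm. A picture is of the moment at which its call begins: read the wrist's pose just before it. There is no depth.
- manip.sign_off(): hands the job in; it is judged then, once.
The state is a dict: "t": time; "q": joint angles; "qd": joint speeds; "tau": joint torques, N m; "tcp_pos": TCP position; "tool_rot": TCP orientation; "force": force on the tool from outside, world axes, zero at the start; "ft_torque": the same for the moment, N m; "finger_gap": opening from 0.0 (shut) to 1.0 (fully open); "gripper_force": force on a finger pad.
Only numpy, scipy, OpenCV 4.12 (cv2) and the standard library are available. Lean on these libraries where they do the work, as an engineer would, in place of code of your own. Each camera call takes 0.05 s, during which the arm holds its last target. There are 200 camera calls.

TASK

Open the board-test fixture so that a colleague can take out the circuit board: squeeze the main catch (the one with the broad tabs) so that the hold-down gate eases up onto the safety catch, then squeeze the safety catch (narrow tabs), and swing the gate up by its bar handle, past its detent, to the end of its travel or nearly so. Finish while still holding the gate wide open by the handle, because it drops back when let go; leave the board in its nest and the phone, screwdriver and dish where they lie.

Things in the scene. Friction and masses are not known exactly. Their poses are not given: they have to be found in the camera images.
- fixture: Grey board-test fixture, bolted down: a flat box 253 deep (x), 320 wide (y), deck 55 mm above the bench. Origin at bench level, 78 mm behind its front face, midway across; x runs from front to hinge, y to the left seen from the front, z up. A catch stands at each front corner, 55 mm in front of the origin and 110 mm left and right. The gate lies over the deck; a small nest on the deck holds the board.
- hinge (a point): Middle of the gate's hinge line, which runs along y at the back of the fixture, 115 mm behind its origin and 76 mm above the bench (fixed; axes as the fixture's). A ball detent on the hinge resists the gate between about 0.85 and 1.15 rad (about 5 N at the handle); let go beyond that, the gate falls back onto it and stands at about 1.15, which is not wide open.
- gate (a joint): Angle of the hold-down gate, rad: 0 shut (level), grows as its front rises, hard stop at 1.40. Spring pins push it up: to about 0.05, onto the safety catch, once the main catch is squeezed, and to about 0.10 once the safety catch is squeezed too. It stays there, neither catch takes hold again, and it must be lifted on: its weight and a closing spring pull down, up to 2.5 N at the handle.
- handle: The gate's handle: a black round bar of 14 mm diameter along the fixture's y, a sleeve 80 mm long that turns freely about its own axis between two thin stays. Origin in its middle, 240 mm from the hinge line and level with it when the gate is shut. 47 mm are free between the bar's axis and the fixture's front face, 55 mm to the gate's front edge; nothing is below it down to the bench.
- main_catch: Main catch, holds the gate shut: two upright steel finger tabs, BROAD (26 mm along x), 5 thick, 28 mm over their outer faces along y, tops 83 mm above the origin. Squeezed together (2 to 6 N) each moves in 8 mm to its stop; the gate is let go after 4. They spring back. Origin on the deck (z 55 mm) midway between the tabs; axes as the fixture's. At the left or the right front corner.
- main_catch_top (a point): Midway between the tops of the main catch's two tabs, 138 mm above the bench. Squeeze the tabs along y within their upper 30 mm and keep the fingertips above 102 mm: the gate's lip, on both sides of the tabs, rises to 99 mm when let go.
- safety_catch: Safety catch, stops the gate once it is ajar: same build, springs, height and squeeze width as the main catch, but its tabs are NARROW (10 mm along x). It stands at the other front corner. Squeezing it while the main catch still holds does nothing.
- safety_catch_top (a point): Midway between the tops of the safety catch's two tabs, 138 mm above the bench. Squeeze along y, likewise in the upper 30 mm.
- board: Green circuit board 64 x 122 x 3 mm with metal cans, loose in the nest on the fixture's deck, seen through the gate's open window; origin at the middle of its underside. Leave alone.
- phone: Phone 147 x 71 x 8 mm lying on the bench to the left of the fixture; origin at the middle of its underside. Leave alone.
- driver: Screwdriver 160 mm long with a wooden handle, lying on the bench to the right of the fixture. Leave alone.
- dish: Round steel screw dish, 70 mm across, 25 mm high, on the bench to the right of the fixture; origin under its middle. Leave alone.

How it is judged:
On the way, in this order (a step that is already met when the one before it is completed fails the run):
1. the main catch is squeezed open and the gate has risen onto the safety catch, which holds it (value of joint gate between 0.03 and 0.07 rad), for 0.2 s.
2. the safety catch is squeezed open too and the gate stands ajar, free of both (value of joint gate above 0.08 rad), for 0.1 s.
3. the gate is swung past its detent, by the handle (value of joint gate above 1.2 rad and contact force between the fingers and handle above 0.5 N), for 0.1 s.
At the end, for the whole second after the job is handed in: the gate is held still at more than 1.25 rad (its stop is at 1.40; the detent alone would hold it at 1.15) by the gripper's fingers on its handle (contact force above 0.5 N), and the board still lies in its nest (moved less than 10 mm) (value of joint gate above 1.25 rad and velocity of joint gate between -0.2 and 0.2 rad/s and contact force between the fingers and handle above 0.5 N and distance of board from where it was at the start of the episode below 0.01 m); the arm keeps its last pose, push and grip.
It fails at once if the circuit board is moved in its nest (10 mm) (distance of board from where it was at the start of the episode above 0.01 m).
It fails at once if the phone, the screwdriver or the dish is pushed away (20 mm) (distance of any of phone, driver, dish from where it was at the start of the episode above 0.02 m).
It also fails if it takes over 54 s, if anything falls off the work surface, if the arm or the gripper's body presses on something with over 40 N, if the wrist force passes 120 N, or if a joint passes its speed limit or range.

## Working session

There is one attempt and no reset: what is moved stays moved. The work goes in short steps, Python scripts to look and compute and a tool call to move; the robot and the scene stay as the last step left them, time stands still between calls to the robot, and variables do not carry over. Pictures are saved under pics/ and viewed, at most 10 in all, crops included, and the job is handed in when it is done.

Besides the shell and the picture viewer there is one more tool, called after ">>>" by a JSON object that holds its "fn" and its "kwargs". step_arm: Moves the arm, as the interface text tells. Its arguments: {"type":"object","properties":{"commands":{"type":"array","items":{"type":"number"}},"jaw":{"type":"number"},"grip_force":{"type":"number"}},"required":["commands"]}

```bash
mkdir -p pics
cat > h.py <<'E'
import numpy as np,cv2,pickle
from scipy.spatial.transform import Rotation as Rn
from station import manip
def snap(n,fn):
    s=manip.sense(); d=manip.snapshot(n); cv2.imwrite('pics/'+fn+'.png',d['pixels'])
    pickle.dump((s,d),open(fn+'.pkl','wb')); return s,d
E
python3 - <<'E'
from h import *
for n in('scene','side'):
    s,d=snap(n,n+'0'); print(n,d['fx'],d['cx'],d['cy'],np.round(d['R'],3).tolist(),np.round(d['t'],3).tolist(), (-d['R'].T@d['t']).round(3))
print(s)
E
```

```text
scene 470.55245363429685 314.7930298661093 241.00919414079357 [[0.754, 0.657, 0.01], [0.535, -0.605, -0.59], [-0.381, 0.45, -0.808]] [-0.468, -0.229, 1.226] [ 0.943 -0.383  0.86 ]
side 613.0179202093897 316.22353466811177 224.78943483538708 [[0.908, -0.42, -0.005], [-0.248, -0.525, -0.814], [0.339, 0.74, -0.581]] [-0.525, 0.279, 1.145] [ 0.157 -0.921  0.89 ]
{'t': 0.05, 'q': array([ 1.16851975e+00,  5.28405287e-01,  1.43385477e+00, -7.74318717e-06,
        1.18138041e+00, -1.78507662e-01]), 'qd': array([ 6.07054756e-04, -6.39339159e-04, -4.65479991e-04, -1.91100089e-03,
        1.58738844e-03,  1.35801293e-05]), 'tau': array([-1.67518488e-04, -4.43691194e+01, -1.78777134e+01, -3.73568873e-04,
        3.74598734e-03,  5.20404924e-06]), 'tcp_pos': array([0.1383979 , 0.60878445, 0.23038612]), 'tool_rot': array([ 1.11649652e-01,  9.93747104e-01, -9.82061188e-04, -2.89742372e-04]), 'force': array([-0.06008508,  0.14410683, -0.25070914]), 'ft_torque': array([-0.01787895, -0.03933777,  0.00234114]), 'gripper_force': 0.0, 'finger_gap': 1.0005457382389982}
```

View pics/scene0.png

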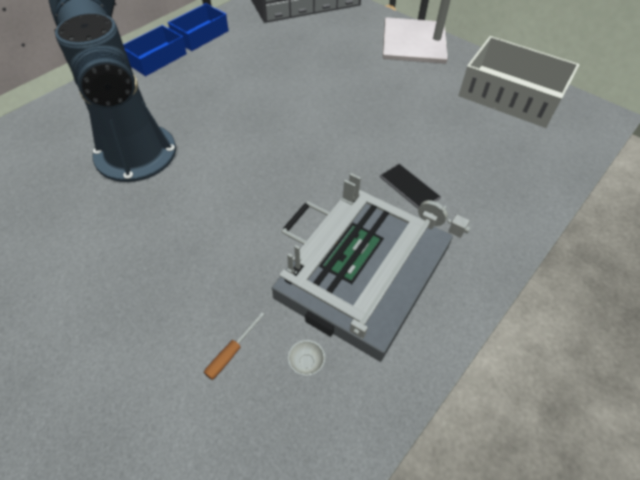

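View pics/side0.png

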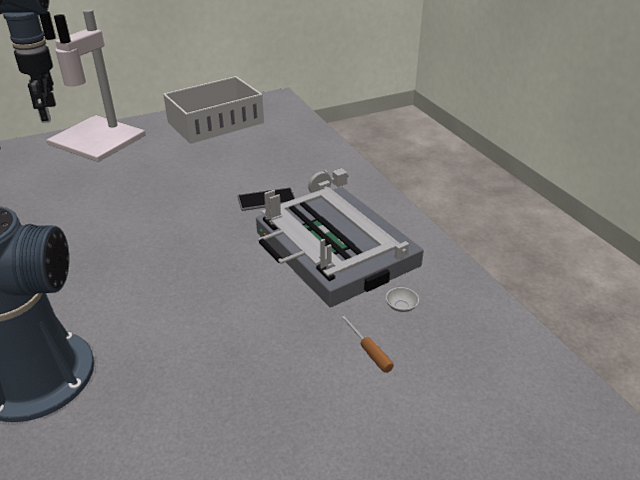

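The broad (main) catch is at the left corner, scene (352,188) and side (272,205). The narrow one is at the right corner, scene (294,260) and side (325,253). The handle is at scene (297,218) and side (272,250). I'll enlarge these for precise pixels.

Run:
```python
import cv2,numpy as np
a=cv2.imread('pics/scene0.png')[170:320,270:370]; b=cv2.imread('pics/side0.png')[180:300,240:340]
A=cv2.resize(a,None,fx=4,fy=4,interpolation=2);B=cv2.resize(b,None,fx=4,fy=4,interpolation=2)
B=cv2.copyMakeBorder(B,0,120,0,0,0)
cv2.imwrite('pics/crop0.png',np.hstack([A,B]))
```

```text
(no output)
```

View pics/crop0.png

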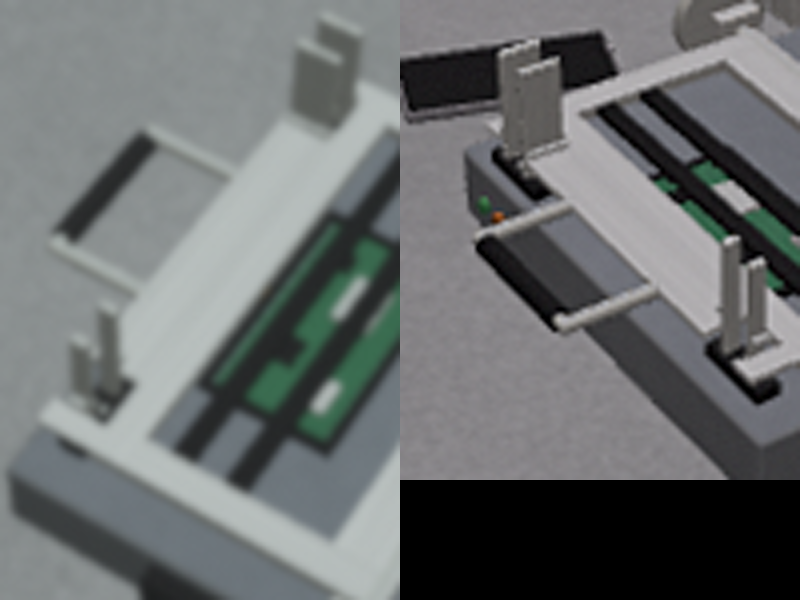

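Crop readings:

| Feature | Scene px | Side px |
|---|---|---|
| Main top | (352.7,178.7) | (272.5,193.7) |
| Safety top | (293.2,250.7) | (325.9,242.2) |
| Handle middle | (296.9,216.3) | (270.3,250.2) |

Run:
```python
from h import *
D=[pickle.load(open(n+'0.pkl','rb'))[1] for n in('scene','side')]
P=[np.array([[d['fx'],0,d['cx']],[0,d['fy'],d['cy']],[0,0,1]])@np.c_[d['R'],d['t']] for d in D]
def tri(a,b):
    X=cv2.triangulatePoints(P[0],P[1],np.array(a,float),np.array(b,float))[:,0];X=X[:3]/X[3]
    return X
m=tri((352.7,178.7),(272.5,193.7));s=tri((293.2,250.7),(325.9,242.2));h=tri((296.9,216.3),(270.3,250.2))
print(m,s,h)
v=(m-s)[:2];print(np.linalg.norm(v));
y=v/np.linalg.norm(v);yaw=np.arctan2(-y[0],y[1]);print('yaw',yaw,np.degrees(yaw))
x=np.array([y[1],-y[0]]);o=(m+s)[:2]/2+.055*x
print('origin',o,'handle pred',o-.125*x,'hinge',o+.115*x)
```

```text
[0.55702865 0.19178049 0.13828214] [ 0.58784111 -0.02606836  0.13854666] [0.50272543 0.07544889 0.07546724]
0.22001710631745267
yaw 0.14050759922886247 8.05049242532944
origin [0.62689286 0.09055858] handle pred [0.50312473 0.07305286] hinge [0.74075954 0.10666384]
```

Triangulation fits the given sizes: tops at z 0.138, catches 220 mm apart, handle at z 0.0755 and where the model predicts. Yaw is 8.05°. Next I'll plan the move above the main catch.

```bash
cat >> h.py <<'E'
YAW=np.radians(8.05);FX=np.array([np.cos(YAW),np.sin(YAW),0]);FY=np.array([-np.sin(YAW),np.cos(YAW),0]);Z=np.array([0,0,1.])
O=np.array([.6269,.0906,0])
def W(x,y,z): return O+x*FX+y*FY+z*Z
def go(p,ydir,s=None):
    "shift (m) and rotvec (deg) in tool axes to TCP p, tool down, tool y = ydir"
    s=s or manip.sense();R=Rn.from_quat(s['tool_rot']).as_matrix()
    T=np.c_[np.cross(ydir,-Z),ydir,-Z]
    return np.round(R.T@(p-s['tcp_pos']),4),np.round(Rn.from_matrix(R.T@T).as_rotvec(degrees=True),2)
E
python3 - <<'E'
from h import *
print(go(W(-.055,.11,.2),FY), go(W(-.055,.11,.11),FY))
E
```

```text
(array([-0.5008, -0.3136,  0.0308]), array([ -0.11,  -0.04, -20.87])) (array([-0.5008, -0.3134,  0.1208]), array([ -0.11,  -0.04, -20.87]))
```

>>> {"fn": "step_arm", "kwargs": {"commands": [-0.05, -0.0313, 0.003, 0, 0, -2.1, -0.09, -0.056, 0.006, 0, 0, -4, -0.13, -0.081, 0.009, 0, 0, -6, -0.17, -0.106, 0.012, 0, 0, -8, -0.21, -0.131, 0.015, 0, 0, -10, -0.25, -0.156, 0.018, 0, 0, -12, -0.29, -0.181, 0.021, 0, 0, -14, -0.33, -0.206, 0.024, 0, 0, -16, -0.37, -0.231, 0.027, 0, 0, -18, -0.41, -0.256, 0.03, -0.1, 0, -20.9], "jaw": 65, "grip_force": 25}}

```text
t: 1.1
tcp_pos: [0.4825, 0.2672, 0.2009]
tool_rot: [-0.071, 0.997, 0.001, -0.0]
force: [-0.1, 0.3, -0.3]
finger_gap: 0.65
gripper_force: 0.0
```

Run:
```python
from h import *
print(go(W(-.055,.11,.11),FY), manip.sense()['q'].round(2))
```

```text
(array([-0.0631, -0.0853,  0.0907]), array([ 0.1 , -0.02,  0.12])) [ 0.3   0.47  1.65  0.    1.02 -1.41]
```

>>> {"fn": "step_arm", "kwargs": {"commands": [-0.025, -0.034, 0, 0, 0, 0, -0.045, -0.06, 0, 0, 0, 0, -0.063, -0.085, 0, 0, 0, 0.1, -0.063, -0.085, 0.01, 0, 0, 0.1, -0.063, -0.085, 0.03, 0, 0, 0.1, -0.063, -0.085, 0.05, 0, 0, 0.1, -0.063, -0.085, 0.07, 0, 0, 0.1, -0.063, -0.085, 0.085, 0, 0, 0.1, -0.063, -0.085, 0.091, 0, 0, 0.1, -0.063, -0.085, 0.091, 0, 0, 0.1]}}

```text
t: 2.1
tcp_pos: [0.5546, 0.1939, 0.109]
tool_rot: [-0.07, 0.998, 0.001, -0.001]
force: [-0.2, 0.6, -0.5]
finger_gap: 0.652
gripper_force: 0.0
```

Run:
```python
from h import *
s,d=snap('wrist','w1');print(go(W(-.055,.11,.11),FY,s),s['force'])
print(d['mount'].round(3).tolist(),d['fx'])
```

```text
(array([-0.0021, -0.0024, -0.001 ]), array([ 0.1 , -0.16, -0.04])) [-0.22907911  0.61960183 -0.45956746]
[[-0.001, -0.953, -0.304, 0.078], [1.0, -0.001, -0.0, -0.0], [-0.0, -0.304, 0.953, -0.142], [0.0, 0.0, 0.0, 1.0]] 402.1945999126634
```

View pics/w1.png

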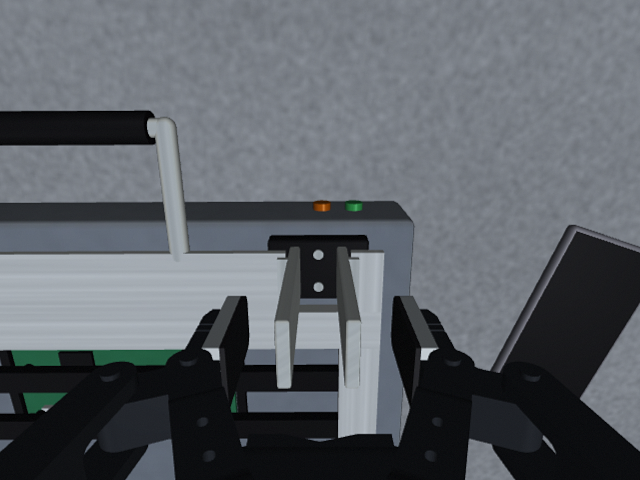

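The wrist view shows the tabs (x 277–360) centred between the fingers (about 235–405). Squeezing now.

>>> {"fn": "step_arm", "kwargs": {"commands": [-0.002, -0.001, -0.001, 0, 0, 0, -0.002, -0.001, -0.001, 0, 0, 0, -0.002, -0.001, -0.001, 0, 0, 0, -0.002, -0.001, -0.001, 0, 0, 0, -0.002, -0.001, -0.001, 0, 0, 0, -0.002, -0.001, -0.001, 0, 0, 0, -0.002, -0.001, -0.001, 0, 0, 0, -0.002, -0.001, -0.001, 0, 0, 0, -0.002, -0.001, -0.001, 0, 0, 0, -0.002, -0.001, -0.001, 0, 0, 0], "jaw": 0, "grip_force": 20}}

```text
t: 3.15
tcp_pos: [0.5592, 0.1937, 0.113]
tool_rot: [-0.069, 0.998, 0.001, 0.002]
force: [-0.1, 0.5, 6.0]
finger_gap: 0.1
gripper_force: 21.3
```

>>> {"fn": "step_arm", "kwargs": {"commands": [0, 0, 0, 0, 0, 0, 0, 0, 0, 0, 0, 0, 0, 0, 0, 0, 0, 0, 0, 0, 0, 0, 0, 0, 0, 0, -0.025, 0, 0, 0, 0, 0, -0.06, 0, 0, 0, 0, 0, -0.09, 0, 0, 0, 0, -0.035, -0.09, 0, 0, 0, 0, -0.075, -0.09, 0, 0, 0, 0, -0.11, -0.09, 0, 0, 0], "jaw": 65}}

```text
t: 4.15
tcp_pos: [0.5732, 0.0826, 0.2011]
tool_rot: [-0.07, 0.998, 0.001, 0.0]
force: [-0.4, 0.3, 0.1]
finger_gap: 0.647
gripper_force: 0.0
```

Run:
```python
from h import *
s,d=snap('side','s1');print(go(W(-.055,-.11,.11),FY,s),s['force'])
b=d['pixels'][170:310,230:430];a=pickle.load(open('side0.pkl','rb'))[1]['pixels'][170:310,230:430]
cv2.imwrite('pics/c1.png',np.vstack([cv2.resize(i,None,fx=4,fy=2.1*4/4*2/2,interpolation=2) if 0 else cv2.resize(i,None,fx=2.1,fy=2.1,interpolation=2) for i in(a,b)]))
```

```text
(array([ 0.0007, -0.1097,  0.091 ]), array([ 0.07,  0.02, -0.03])) [-0.38398401  0.25857122  0.05069097]
```

View pics/c1.png

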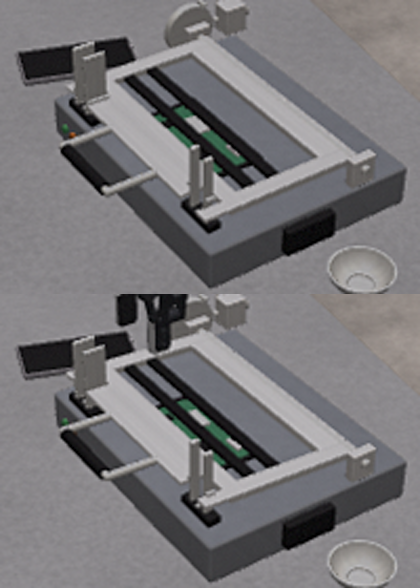

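The gate has lifted: the bar moved from crop row 145 to about 430−294=136, and the orange lamp is now hidden. On to the safety catch.

>>> {"fn": "step_arm", "kwargs": {"commands": [0, -0.04, 0, 0, 0, 0, 0, -0.08, 0, 0, 0, 0, 0, -0.11, 0, 0, 0, 0, 0, -0.11, 0.015, 0, 0, 0, 0, -0.11, 0.035, 0, 0, 0, 0, -0.11, 0.055, 0, 0, 0, 0, -0.11, 0.075, 0, 0, 0, 0, -0.11, 0.088, 0, 0, 0, 0, -0.11, 0.09, 0, 0, 0, 0, -0.11, 0.09, 0, 0, 0]}}

```text
t: 5.2
tcp_pos: [0.5886, -0.0249, 0.1106]
tool_rot: [-0.07, 0.998, 0.001, -0.0]
force: [-0.1, -0.5, -0.1]
finger_gap: 0.651
gripper_force: 0.0
```

>>> {"fn": "step_arm", "kwargs": {"commands": [0, 0, 0, 0, 0, 0, 0, 0, 0, 0, 0, 0, 0, 0, 0, 0, 0, 0, 0, 0, 0, 0, 0, 0, 0, 0, 0, 0, 0, 0, 0, 0, 0, 0, 0, 0, 0, 0, 0, 0, 0, 0, 0, 0, 0, 0, 0, 0, 0, 0, 0, 0, 0, 0, 0, 0, 0, 0, 0, 0], "jaw": 0}}

```text
t: 6.2
tcp_pos: [0.5892, -0.0243, 0.1126]
tool_rot: [-0.069, 0.998, 0.001, 0.001]
force: [-0.6, 3.3, 6.0]
finger_gap: 0.097
gripper_force: 21.0
```

>>> {"fn": "step_arm", "kwargs": {"commands": [0, 0, 0, 0, 0, 0, 0, 0, 0, 0, 0, 0, 0, 0, 0, 0, 0, 0, 0, 0, 0, 0, 0, 0, 0, 0, -0.025, 0, 0, 0, 0, 0, -0.06, 0, 0, 0, 0, 0, -0.09, 0, 0, 0, 0.02, 0.03, -0.09, 0, 0, 8, 0.04, 0.07, -0.09, 0, 0, 16, 0.06, 0.1, -0.09, 0, 0, 24], "jaw": 65}}

```text
t: 7.2
tcp_pos: [0.5141, 0.0667, 0.201]
tool_rot: [0.143, 0.99, 0.001, -0.0]
force: [-0.3, 1.0, -0.1]
finger_gap: 0.647
gripper_force: 0.0
```

Run:
```python
from h import *
s,d=snap('side','s2');g=.1
x=.115-.24*np.cos(g);z=.076+.24*np.sin(g)
print(x,z,go(W(x,0,.2),FX,s),go(W(x,0,.2),-FX,s),s['q'].round(2),s['force'])
b=d['pixels'][170:310,230:430];a=pickle.load(open('s1.pkl','rb'))[1]['pixels'][170:310,230:430]
cv2.imwrite('pics/c2.png',np.vstack([cv2.resize(i,None,fx=2.1,fy=2.1,interpolation=2) for i in(a,b)]))
```

```text
-0.12380099966672618 0.09996001999523875 (array([0.0112, 0.0036, 0.001 ]), array([ 0.08, -0.1 , 65.56])) (array([0.0112, 0.0036, 0.001 ]), array([ 1.1000e-01,  9.0000e-02, -1.1444e+02])) [-0.09  0.43  1.73  0.    0.98 -1.37] [-0.34449047  0.9635682  -0.07543967]
```

View pics/c2.png

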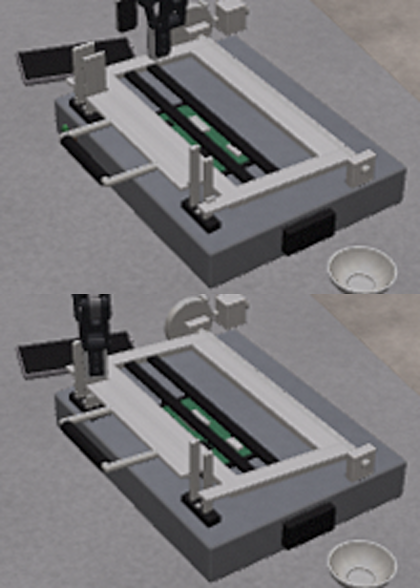

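The gate rose again, with both stays now higher, so it is about 0.10 and free. Next I'll turn the tool across the bar and narrow the jaw.

>>> {"fn": "step_arm", "kwargs": {"commands": [0.005, 0.002, 0, 0, 0, 8, 0.011, 0.0035, 0, 0, 0, 16, 0.011, 0.0035, 0, 0, 0, 24, 0.011, 0.0035, 0, 0, 0, 32, 0.011, 0.0035, 0, 0, 0, 40, 0.011, 0.0035, 0, 0, 0, 48, 0.011, 0.0035, 0, 0, 0, 56, 0.011, 0.0035, 0, 0, 0, 63, 0.011, 0.0035, 0, 0, 0, 65.6, 0.011, 0.0035, 0, 0, 0, 65.6], "jaw": 45}}

```text
t: 8.25
tcp_pos: [0.5057, 0.0717, 0.2008]
tool_rot: [0.653, 0.757, 0.0, -0.001]
force: [-0.0, -0.5, 0.6]
finger_gap: 0.449
gripper_force: 0.0
```

Run:
```python
from h import *
s,d=snap('wrist','w2')
print(go(W(-.1238,0,.081),FX,s))
M=d['mount'];R=Rn.from_quat(s['tool_rot']).as_matrix()
for y in(-.04,0,.04):
    p=R.T@(W(-.1238,y,.1)-s['tcp_pos']);c=np.linalg.inv(M)@np.r_[p,1];print(d['fx']*c[0]/c[2]+d['cx'],d['fy']*c[1]/c[2]+d['cy'])
```

```text
(array([ 0.0015, -0.0011,  0.1198]), array([-0.01, -0.09,  0.36]))
318.4944786208859 289.7843286955569
318.79494134526067 232.17746573231423
319.12531712250814 168.83545828072687
```

View pics/w2.png

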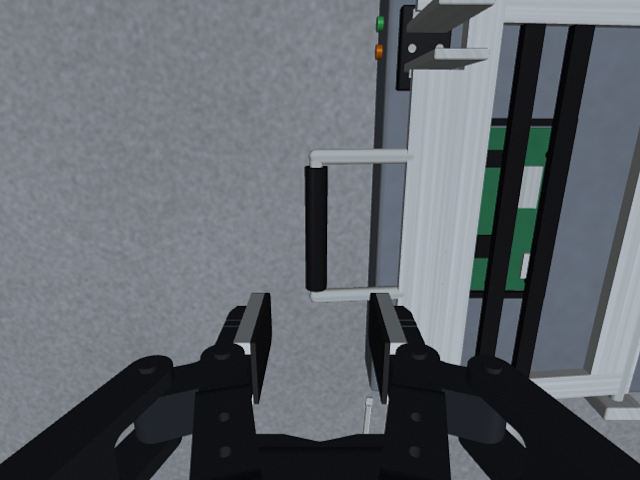

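The bar spans (316,166)–(316,291) against predicted (319,169)–(318,290), which matches. Descend and grip.

>>> {"fn": "step_arm", "kwargs": {"commands": [0.0015, -0.001, 0.02, 0, 0, 0.3, 0.0015, -0.001, 0.04, 0, 0, 0.3, 0.0015, -0.001, 0.06, 0, 0, 0.3, 0.0015, -0.001, 0.075, 0, 0, 0.3, 0.0015, -0.001, 0.09, 0, 0, 0.3, 0.0015, -0.001, 0.105, 0, 0, 0.3, 0.0015, -0.001, 0.115, 0, 0, 0.3, 0.0015, -0.001, 0.12, 0, 0, 0.3, 0.0015, -0.001, 0.12, 0, 0, 0.3, 0.0015, -0.001, 0.12, 0, 0, 0.3]}}

```text
t: 9.3
tcp_pos: [0.5049, 0.0735, 0.0813]
tool_rot: [0.655, 0.755, 0.001, -0.0]
force: [-0.2, 0.6, -0.6]
finger_gap: 0.451
gripper_force: 0.0
```

>>> {"fn": "step_arm", "kwargs": {"commands": [0, 0, 0, 0, 0, 0, 0, 0, 0, 0, 0, 0, 0, 0, 0, 0, 0, 0, 0, 0, 0, 0, 0, 0, 0, 0, 0, 0, 0, 0, 0, 0, 0, 0, 0, 0, 0, 0, 0, 0, 0, 0, 0, 0, 0, 0, 0, 0, 0, 0, 0, 0, 0, 0, 0, 0, 0, 0, 0, 0], "jaw": 0, "grip_force": 40}}

```text
t: 10.3
tcp_pos: [0.503, 0.0734, 0.0812]
tool_rot: [0.655, 0.755, -0.0, -0.001]
force: [-4.7, -2.2, 4.9]
finger_gap: 0.143
gripper_force: 39.1
```

Run:
```python
from h import *
s=manip.sense();p=s['tcp_pos']-O
print(p@FX,p@FY,p[2],s['force'],go(W(-.1238,0,.081),FX,s))
# arc offsets (fixture x fwd, z up) per gate angle from .1
for g in np.r_[.1:1.351:.0625]: print(round(g,3),round(.24*(np.cos(.1)-np.cos(g)),4),round(-.24*(np.sin(g)-np.sin(.1)),4))
```

```text
-0.12507957247573556 0.0002887236008386141 0.08119295203478168 [-4.73603369 -2.17559947  4.94432199] (array([-0.0003,  0.0013,  0.0002]), array([-0.15, -0.1 ,  0.06]))
0.1 0.0 -0.0
0.162 0.002 -0.0149
0.225 0.0049 -0.0296
0.288 0.0087 -0.0441
0.35 0.0134 -0.0583
0.412 0.0189 -0.0723
0.475 0.0254 -0.0858
0.538 0.0326 -0.0989
0.6 0.0407 -0.1116
0.662 0.0496 -0.1237
0.725 0.0592 -0.1352
0.788 0.0695 -0.1461
0.85 0.0804 -0.1563
0.912 0.092 -0.1659
0.975 0.1041 -0.1747
1.038 0.1168 -0.1827
1.1 0.1299 -0.1899
1.162 0.1435 -0.1963
1.225 0.1575 -0.2018
1.288 0.1717 -0.2065
1.35 0.1862 -0.2102
```

>>> {"fn": "step_arm", "kwargs": {"commands": [0, -0.001, -0.005, 0, 0, 0, 0, 0.001, -0.015, 0, 0, 0, 0, 0.004, -0.0296, 0, 0, 0, 0, 0.0077, -0.0441, 0, 0, 0, 0, 0.0124, -0.0583, 0, 0, 0, 0, 0.018, -0.0723, 0, 0, 0, 0, 0.0244, -0.0858, 0, 0, 0, 0, 0.0317, -0.0989, 0, 0, 0, 0, 0.04, -0.1116, 0, 0, 0, 0, 0.04, -0.1116, 0, 0, 0]}}

```text
t: 11.3
tcp_pos: [0.5439, 0.0793, 0.1948]
tool_rot: [0.655, 0.755, 0.001, -0.001]
force: [-5.0, -1.0, 0.2]
finger_gap: 0.148
gripper_force: 39.6
```

Run:
```python
from h import *
s=manip.sense();p=s['tcp_pos']-O
print(p@FX,p@FY,p[2],s['force'],s['q'].round(2)); dx=.115-p@FX;dz=p[2]+.019-.076
print('r',np.hypot(dx,dz),'g',np.arctan2(dz,dx))
for g in np.r_[.6:1.4:.0625]: print(round(g,3),round(.24*(np.cos(.6)-np.cos(g)),4),round(-.24*(np.sin(g)-np.sin(.6)),4))
```

```text
-0.08372528693665456 0.00038815753031405794 0.19477844623707474 [-5.03852504 -1.04344985  0.21530058] [-0.06  0.47  1.66  0.    1.01 -0.2 ]
r 0.24181530124365205 g 0.606222645165242
0.6 0.0 -0.0
0.662 0.0089 -0.0121
0.725 0.0184 -0.0236
0.788 0.0287 -0.0345
0.85 0.0397 -0.0448
0.912 0.0513 -0.0543
0.975 0.0634 -0.0631
1.038 0.0761 -0.0712
1.1 0.0892 -0.0784
1.162 0.1028 -0.0848
1.225 0.1167 -0.0903
1.288 0.131 -0.0949
1.35 0.1455 -0.0987
```

>>> {"fn": "step_arm", "kwargs": {"commands": [0, 0.0085, -0.012, 0, 0, 0, 0, 0.018, -0.0236, 0, 0, 0, 0, 0.0282, -0.0345, 0, 0, 0, 0, 0.039, -0.0448, 0, 0, 0, 0, 0.0508, -0.0543, 0, 0, 0, 0, 0.063, -0.0631, 0, 0, 0, 0, 0.0756, -0.0712, 0, 0, 0, 0, 0.0888, -0.0784, 0, 0, 0, 0, 0.1025, -0.0848, 0, 0, 0, 0, 0.1025, -0.0848, 0, 0, 0]}}

```text
t: 12.3
tcp_pos: [0.6474, 0.0942, 0.2797]
tool_rot: [0.655, 0.755, 0.003, 0.001]
force: [-5.0, 1.3, 4.7]
finger_gap: 0.143
gripper_force: 40.5
```

>>> {"fn": "step_arm", "kwargs": {"commands": [0, 0.007, -0.0027, 0, 0, 0, 0, 0.014, -0.0055, 0, 0, 0, 0, 0.021, -0.008, 0, 0, 0, 0, 0.0285, -0.0102, 0, 0, 0, 0, 0.036, -0.012, 0, 0, 0, 0, 0.042, -0.0135, 0, 0, 0, 0, 0.042, -0.0135, 0, 0, 0, 0, 0.042, -0.0135, 0, 0, 0, 0, 0.042, -0.0135, 0, 0, 0, 0, 0.042, -0.0135, 0, 0, 0]}}

```text
t: 13.3
tcp_pos: [0.6871, 0.1, 0.2926]
tool_rot: [0.655, 0.755, 0.002, -0.0]
force: [-2.8, 1.6, 6.5]
finger_gap: 0.143
gripper_force: 40.7
```

Run:
```python
from h import *
s,d=snap('side','s3');p=s['tcp_pos']-O
print(p@FX,p@FY,p[2],s['force'],s['qd'].round(3)); dx=.115-p@FX;dz=p[2]+.019-.076
print('r',np.hypot(dx,dz),'g',np.arctan2(dz,dx))
cv2.imwrite('pics/c3.png',cv2.resize(d['pixels'][80:320,180:440],None,fx=2,fy=2))
```

```text
0.06092457129037848 0.0008310491492628154 0.29257114654903427 [-2.75912021  1.60759103  6.47822993] [ 0.001  0.     0.001  0.002 -0.001  0.   ]
r 0.2416979873241727 g 1.3451550813879982
```

View pics/c3.png

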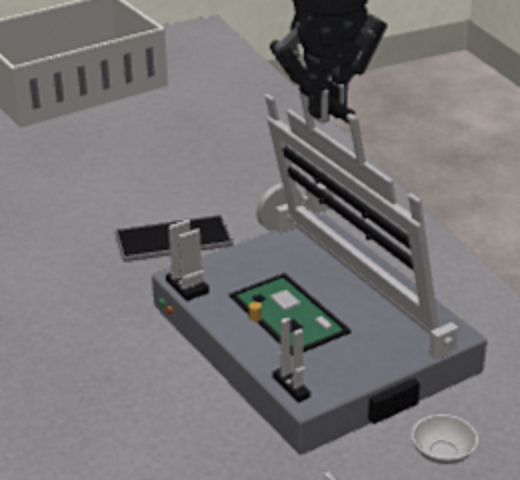

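The gate stands at about 1.345 rad, gripped by its handle at crop (335,110), and the board is in its nest. Handing in.

```bash
python3 -c "
from station import manip
print(manip.sign_off())"
```

```text
the job is handed in; nothing more can be done
None
```

I opened both catches and am holding the gate by its handle at about 1.345 rad, past the detent and near the 1.40 stop. The board is still in its nest, and the job was handed in at about 13 s; the sign-off returned no verdict.

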